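# Feed a memory rack past the sprung gate into the tester

### The arm

A 6-joint arm with a two-finger parallel gripper is mounted at the origin on the work surface. World frame = base frame: x ahead of the robot, y to its left, z up, the work surface at z = 0. Lengths are in m, angles in degrees, forces in N, time in s.
With the tool pointing down it reaches from about 0.375 to 0.9 m from the base axis. Payload 3.1 kg.
Tool frame: the origin (TCP) lies midway between the tips of the shut fingers; the grasp point (between the pads) lies bot.hold_point_z behind it (bot.hold_point_z is the distance from the TCP to the grasp point, in m); z points along the fingers, y is the direction in which the jaws open and shut (so a half turn about z gives the same grasp; the last joint's range is limited). The gripper opens to 87 mm and grips with 3 to 60 N. Pads are 19 mm wide; open, the fingers measure 117 mm over their backs; the gripper's body (75 mm by 190 mm) begins 51 mm behind the grasp point.
Start: joints at [61.507, 30.224, 82.088, -0, 67.689, -10.227], TCP at [0.196, 0.593, 0.223] pointing down, gripper open.
Joint ranges: [-176.69, 176.69], [-43.24, 126.21], [12.49, 139.97], [-82, 262], [0, 151.66], [-163.58, 163.58]. Speed limits (degrees/s): [159.86, 159.86, 180, 180, 180, 180].

### API

Orientations are given as a 3x3 rotation matrix whose columns are the frame's x, y, z axes.
In Python, from rig import bot, vision gives the robot as it stands.
- The arm moves only by the shell command python3 -m inch 'ROWS'. ROWS is JSON, a list of rows, each a list of 5 numbers: the finger opening in mm, from 0 to 87, then the shift along the tool's x, y, z in mm, then the turn about the tool's z in rad. In form: [[hand, dx, dy, dz, roll], ...]. A call has 1 to 8 rows; each row is the pose to reach, as a shift and turn from the pose measured when the call began, along the tool's axes at that moment; what a row does not reach only later rows make up. A row lasts 1/10 s, in which the tool goes at most 50 mm and 8.59 degrees, less where a joint would pass 70% of its speed; a pose out of reach is approached as far as the arm can. A call with a gripper value outside its range is refused whole. The fingers move at their own pace and stop on an object; the grip force is fixed at half the most. Time passes only in rows, so rows that repeat a pose let the fingers close. It gives the time, the measured TCP pose, the force and the opening at its end, in the units of the state.
- bot.read_state(): the state, without advancing time (a new reading comes with each control period).
- vision.capture(name): name is "scene" or "top" or "wrist"; returns (picture, depth): 420x560x3 uint8, red, green, blue; 420x560 float32, m along the optical axis (not along the pixel's ray), 0 where there is no reading.
- vision.camera_model(name): a dict with "intrinsics" (3x3 intrinsics, pixels), "dist" ([k1, k2, p1, p2, k3] as OpenCV has them; the pictures are not rectified), "camera_from_world" (4x4, takes a point from world to camera coordinates). Camera axes: x right, y down, z forward; pixel columns grow to the right and rows downward; lengths in m; the calibration is good to about 2 mm. A picture is of the moment at which its call begins: read the wrist's pose just before it. camera_model takes no time and is no camera call; for the wrist camera it gives the pose at the moment of the call.
- bot.hand_in(): hands the job in, once; it reports no verdict.
The state is a dict: "time_s": time; "joint_positions": joint angles; "qvel": joint speeds; "tau": joint torques, N m; "position": TCP position; "tcp_rot": TCP orientation; "force": force on the tool from outside, world axes, zero at the start; "moment": the same for the moment, N m; "opening": opening from 0.0 (shut) to 1.0 (fully open).
Only numpy, scipy, OpenCV 4.12 (cv2) and the standard library are available. Lean on these libraries where they do the work, as an engineer would, in place of code of your own. Each camera call takes 0.05 s, during which the arm holds its last target. There are 200 camera calls.

### The job

Push the rack of memory modules along the chute and fully home against the tester, with one fingertip holding the thumb bar down so that the gate stays below the deck until the whole rack is past it; the gate must not catch or rub the rack. Then let go, so that the gate springs up behind the rack, and leave everything clear. Only push and press: do not lift or tip the rack, and leave the other things on the bench where they are.

Things in the scene. Friction and masses are not known exactly. Their poses are not given: they have to be found in the camera images.
- chute: Aluminium chute fixed on the bench; place and turn vary. Origin on the bench under its middle. x: push direction; y: from the chute to the thumb bar's side; z up. Deck (chute floor) 56 mm above the bench, x = -165 to 156 mm; side walls 4 mm thick, 20 mm above the deck, inner faces at y = -32 and 32 mm; open above and at the -x end. A black tester (74 x 120, 88 mm high) closes the +x end.
- chute_stop (a point): Centre of the stop, at deck height (chute x = 156, y = 0, z = 56 mm): the face of the tester block that ends the chute. Axes as the chute's.
- gate_slot (a point): Centre of the slot in the deck through which the gate's blade comes up (chute x = 50, y = 0, z = 56 mm). Axes as the chute's. The blade is 8 mm thick along the chute, 28 mm wide, and stands 14 mm above the deck when up; it blocks a rack pushed against it.
- gate (a joint): Gate angle, rad: 0 = up, held by a spring; 0.2 = pressed right down to its stop. One dark steel part, blade and thumb bar, on a hinge along chute x at y = 165, z = 46 mm (brackets 57 mm high). Pressing the bar lowers the blade, below the deck from about 0.10 rad (bar 10 mm down). The bar needs about 2 N at 0, 4 N at 0.2; let go, it springs back up.
- bar_top (a point): Point on top of the thumb bar, on its centre line (chute x = 0, y = 66, z = 86 mm when up); moves with the gate. Flat dark steel bar outside the chute's wall, 28 mm wide, 8 mm thick, from chute x = -165 to 100 mm; can be pressed anywhere along it and a fingertip can slide along it. At 0.2 rad its top is 20 mm lower, 10 mm above the deck.
- rack: Black rack of five green laptop memory modules, 88 mm long (x), 60 wide (y), 36 high, 0.25 to 0.5 kg, in the chute before the gate. Origin: centre of its underside; x points to the stop. End walls at x = -44 and 44 mm are flat, full width, 36 mm high; push on the rear one. Home: front wall on the stop, origin 44 mm before it, rear wall 14 mm past the gate's blade.
- tape: Bystander: roll of tape, 90 mm across, 24 mm high, flat on the bench beside the chute; origin centre of underside.
- cleaner: Bystander: small white bottle, 44 mm across, 85 mm high, beside the chute; origin centre of underside.
- spare_module: Bystander: spare memory module upright in a grey foot, 74 x 24 mm, 30 mm high; origin centre of underside.
- screwdriver: Bystander: screwdriver lying on the bench, handle to its -x.
- mouse: Bystander: black computer mouse, 100 x 58 mm, 28 mm high; origin centre of underside.
- screw_cup: Bystander: steel cup, 64 mm across, 45 mm high; origin centre of underside.
Mind the look-alikes: they are no part of the job. Leave any blue look-alike of the rack alone.

How it is judged (in metres and radians):
On the way:
1. the rack stands over the gate's slot while a finger holds the gate down (value of joint gate above 0.09 rad and contact force between the fingers and gate above 0.3 N and x of rack in the frame of gate_slot between -0.03 and 0.03 m), for 0.1 s.
At the end, for the whole second after the job is handed in: The rack stands flat and at rest in the chute, its front within 6 mm of the stop, and the gate is fully up behind it (below 0.02 rad) (x of rack in the frame of chute_stop between -0.05 and -0.04 m and y of rack in the frame of chute_stop between -0.006 and 0.006 m and z of rack in the frame of chute_stop below 0.003 m and angle between rack's own z axis and vertical below 0.05 rad and value of joint gate below 0.02 rad and linear speed of rack below 0.01 m/s); the robot touches nothing.
It fails at once if the gate catches or rubs the rack (more than 1.5 N between them) (contact force between gate and rack above 1.5 N).
It fails at once if the rack is lifted (10 mm) or tipped (z of rack in the frame of chute_stop above 0.01 m or angle between rack's own z axis and vertical above 0.2 rad).
It fails at once if a bystander is moved by more than 25 mm or knocked over (distance of any of tape, cleaner, spare_module, screwdriver, mouse, screw_cup from where it was at the start of the episode above 0.025 m or angle between any of tape, cleaner, spare_module, mouse, screw_cup's own z axis and vertical above 0.5 rad).
It also fails if it takes over 40 s, if anything falls off the work surface, if the arm or the gripper's body presses on something with over 40 N, if the wrist force passes 120 N, or if a joint passes its speed limit or range.

## Working session

There is one attempt and no reset: what is moved stays moved. The work goes in short steps, Python scripts to look and compute and a shell command to move; the robot and the scene stay as the last step left them, time stands still between calls to the robot, and variables do not carry over. Pictures are saved under pics/ and viewed, about 8 in all and at most 12, crops included, and the job is handed in when it is done.

```bash
ls; mkdir -p pics
python3 - <<'E'
from rig import bot, vision
import cv2,numpy as np
print(bot.hold_point_z, bot.read_state())
for n in("scene","top"):
    p,d=vision.capture(n); cv2.imwrite(f"pics/{n}0.png",p[:,:,::-1]); np.save(f"pics/{n}0d.npy",d); print(vision.camera_model(n))
E
```

```text
pics
0.0187 {'time_s': 0.0, 'joint_positions': array([ 6.15086762e+01,  3.02786869e+01,  8.21553655e+01,  1.35409281e-03,
        6.76884635e+01, -1.02287410e+01]), 'qvel': array([-0.0241758 ,  0.11821548,  0.05658777,  0.05791783,  0.01709166,
       -0.06349409]), 'tau': array([-3.33679282e-04, -4.40032518e+01, -1.76594782e+01,  6.30712160e-02,
        5.82815974e-02, -1.91492177e-04]), 'position': array([0.19549017, 0.59288403, 0.22158029]), 'tcp_rot': array([[-9.49627302e-01,  3.13379814e-01, -1.03924180e-03],
       [ 3.13381280e-01,  9.49625547e-01, -1.86890261e-03],
       [ 4.01214210e-04, -2.10043987e-03, -9.99997714e-01]]), 'force': array([-0.44412262, -0.9222503 ,  0.09326204]), 'moment': array([ 0.00755315, -0.04721119,  0.03863148]), 'opening': 1.0008123112760845}
{'intrinsics': array([[477.64596068,   0.        , 274.62587261],
       [  0.        , 477.64596068, 208.61960517],
       [  0.        ,   0.        ,   1.        ]]), 'dist': array([-0.02171723,  0.        ,  0.        ,  0.        ,  0.        ]), 'camera_from_world': array([[ 0.00256496,  0.99996165, -0.00837359, -0.02362416],
       [ 0.67065248, -0.00793144, -0.7417293 , -0.27957311],
       [-0.74176727, -0.00371326, -0.6706471 ,  1.48666348],
       [ 0.        ,  0.        ,  0.        ,  1.        ]])}
{'intrinsics': array([[466.49767691,   0.        , 277.40501856],
       [  0.        , 466.49767691, 208.38579823],
       [  0.        ,   0.        ,   1.        ]]), 'dist': array([-0.16211087,  0.        ,  0.        ,  0.        ,  0.        ]), 'camera_from_world': array([[-0.02192819, -0.99972777, -0.00797079,  0.0177146 ],
       [-0.99651044,  0.02249847, -0.08037881,  0.47970645],
       [ 0.08053626,  0.00618041, -0.99673252,  1.30290802],
       [ 0.        ,  0.        ,  0.        ,  1.        ]])}
```

View pics/top0.png

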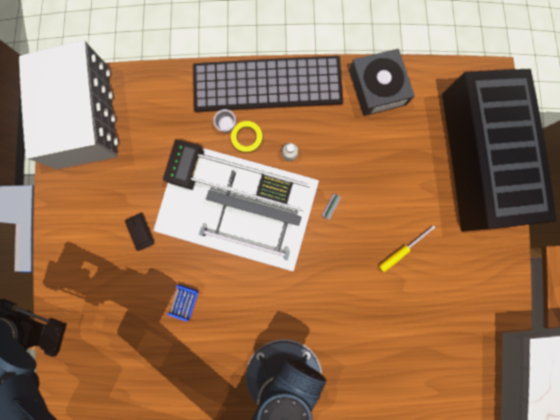

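View pics/scene0.png

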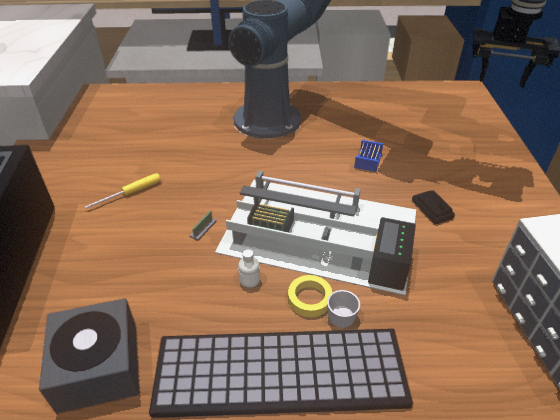

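The top view shows the black rack with green modules at (275,188) in the chute. The blue look-alike at (183,302) is on the bench outside the chute, so the first one is the target. The bar runs from (207,195) to (301,218) and the tester is at (183,165), so the push direction is about world +y. Next I'll measure these and make a confirming crop.

```bash
cat > h.py <<'E'
import cv2,numpy as np
from rig import bot, vision
def rays(name,uv,z,M=None):
    M=M or vision.camera_model(name); T=M["camera_from_world"]; R=T[:3,:3]; c=-R.T@T[:3,3]
    n=cv2.undistortPoints(np.float64(uv).reshape(-1,1,2),M["intrinsics"],M["dist"]).reshape(-1,2)
    d=np.c_[n,np.ones(len(n))]@R
    return c+d*((z-c[2])/d[:,2])[:,None]
def cloud(name,d,M=None):
    M=M or vision.camera_model(name); T=M["camera_from_world"]; h,w=d.shape
    uv=np.stack(np.meshgrid(np.arange(w),np.arange(h)),-1).reshape(-1,1,2).astype(float)
    n=cv2.undistortPoints(uv,M["intrinsics"],M["dist"]).reshape(-1,2)
    P=np.c_[n,np.ones(len(n))]*d.reshape(-1,1)
    return ((P-T[:3,3])@T[:3,:3]).reshape(h,w,3)
def project(name,P):
    M=vision.camera_model(name);T=M["camera_from_world"]
    return cv2.projectPoints(np.float64(P),cv2.Rodrigues(T[:3,:3])[0],T[:3,3],M["intrinsics"],M["dist"])[0].reshape(-1,2)
E
python3 - <<'E'
from h import *
p=cv2.imread("pics/top0.png"); d=np.load("pics/top0d.npy"); W=cloud("top",d)
g=p.max(2); s=p.astype(int).max(2)-p.min(2)
for nm,seed,zz in(("bar",(250,205),.086),("tester",(183,165),.088),("rack",(275,188),.092)):
    m=((g<110)&(abs(W[...,2]-zz)<.015)&(d>0)).astype(np.uint8)
    if nm=="rack": m=((abs(W[...,2]-zz)<.012)&(d>0)).astype(np.uint8)
    k,l,st,ce=cv2.connectedComponentsWithStats(m)
    i=l[seed[1]-8:seed[1]+8,seed[0]-8:seed[0]+8]; i=np.bincount(i[i>0]).argmax()
    v,u=np.where(l==i); X=rays("top",np.c_[u,v],zz)
    r=cv2.minAreaRect((X[:,:2]*1000).astype(np.float32)); print(nm,len(u),st[i],r,np.median(W[l==i][:,2])); print(cv2.boxPoints(r).round(1).tolist())
c=p[130:280,140:340]; cv2.imwrite("pics/crop1.png",cv2.resize(c,None,fx=4,fy=4,interpolation=cv2.INTER_CUBIC))
E
```

```text
bar 4 [250 203   3   2   4] ((489.41888427734375, 77.5186767578125), (5.401086807250977, 2.707336664199829), 88.68907165527344) 0.0876082587384708
[[488.0, 74.80000305175781], [490.70001220703125, 74.80000305175781], [490.79998779296875, 80.19999694824219], [488.1000061035156, 80.19999694824219]]
tester 1135 [ 163  140   37   48 1135] ((606.7775268554688, 266.5875244140625), (75.02855682373047, 121.97044372558594), 73.06565856933594) 0.08834778458902492
[[537.5, 248.5], [654.2000122070312, 212.89999389648438], [676.0, 284.70001220703125], [559.4000244140625, 320.20001220703125]]
rack 177 [256 174  32  27 177] ((530.7625122070312, 19.218639373779297), (77.63859558105469, 59.147613525390625), 74.70157623291016) 0.08951889922986446
[[492.0, -10.399999618530273], [549.0, -26.0], [569.5, 48.900001525878906], [512.5, 64.5]]
```

View pics/crop1.png

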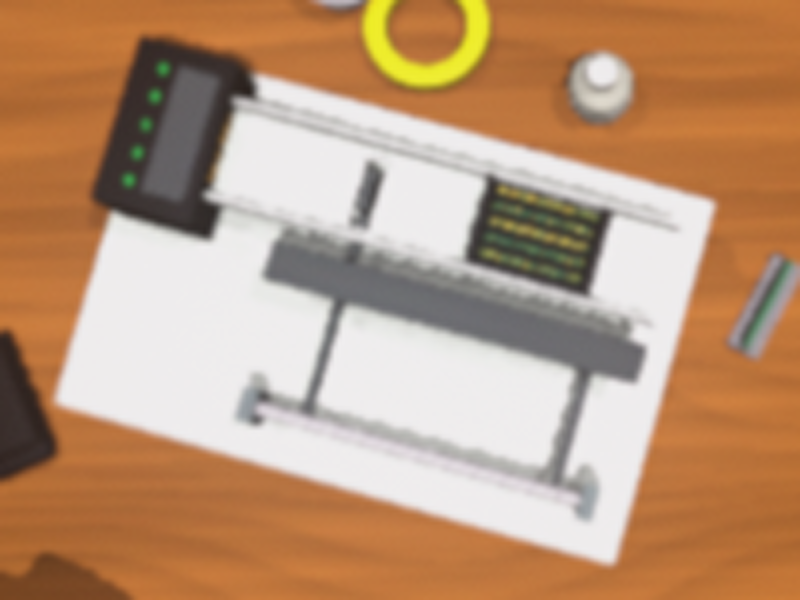

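The crop confirms the target: the black rack with green modules at crop (540,235), in the chute before the gate blade at crop (368,195). Next is the bar fit, for the chute pose.

Run:
```python
from h import *
p=cv2.imread("pics/top0.png").astype(int)
g=p.max(2); s=g-p.min(2)
def rect(m,z,seed):
    m=cv2.morphologyEx(m.astype(np.uint8),cv2.MORPH_OPEN,np.ones((4,4)))
    k,l,st,ce=cv2.connectedComponentsWithStats(m); i=l[seed[1],seed[0]]
    v,u=np.where(l==i); X=rays("top",np.c_[u,v],z)
    r=cv2.minAreaRect((X[:,:2]*1000).astype(np.float32)); print(len(u),r); return np.array(r[0]),r
b,r=rect((g<125)&(s<30),.086,(250,206))
C=rays("top",np.array([[275,245],[263,278],[637,382],[647,347]])/4+[140,130]-.375,.086)*1000
print("hand corners",C.round(1).tolist(),C.mean(0))
T=np.array([606.8,266.6]); th=np.radians(73.07)
for th in (73.07,74,75,):
  t=np.radians(th); ex=np.array([np.cos(t),np.sin(t)]);ey=np.array([-ex[1],ex[0]])
  for nm,c,loc in(("bar",b,(-32.5,66)),("barhand",C.mean(0)[:2],(-32.5,66)),("tester",T,(193,0))):
    print(th,nm,(c-loc[0]*ex-loc[1]*ey).round(1))
print("edge angles",[np.degrees(np.arctan2(*(C[i]-C[j])[[1,0]])) for i,j in((0,3),(1,2))])
```

```text
930 ((479.3642883300781, 67.86775970458984), (256.7626647949219, 35.77387619018555), 72.28450012207031)
hand corners [[526.5, 192.8, 86.0], [504.2, 201.2, 86.0], [428.2, -50.0, 86.0], [451.6, -57.3, 86.0]] [477.62318724  71.67629441  86.        ]
73.07 bar [552.   79.7]
73.07 barhand [550.2  83.5]
73.07 tester [550.6  82. ]
74 bar [551.8  80.9]
74 barhand [550.   84.7]
74 tester [553.6  81.1]
75 bar [551.5  82.2]
75 barhand [549.8  86. ]
75 tester [556.8  80.2]
edge angles [np.float64(73.33659593414662), np.float64(73.18021060299927)]
```

The chute sits at about (0.5505, 0.082) with yaw 73.1°, and two fits agree to about 2 mm. The plan is to keep the jaws along chute y at a 50 mm opening, with one fingertip pressing the bar at y = 65 and the other behind the rack at y = 0. Both then sweep along together. First I move above the start point.

```bash
python3 -m inch '[[50,-30,-33,0,0.13],[50,-61,-66,0,0.26],[50,-91,-99,0,0.39],[50,-122,-132,0,0.52],[50,-152,-165,0,0.65],[50,-183,-198,0,0.78],[50,-213,-231,0,0.91],[50,-244,-264,0,1.04]]'
cat >> h.py <<'E'
O=np.array([.5505,.082]);YAW=73.1
def goal(cx,cy,z):
    "tool-frame shift in mm and roll to put TCP at chute (cx,cy) mm, height z mm"
    s=bot.read_state();t=np.radians(YAW);ex=np.array([np.cos(t),np.sin(t)]);ey=np.array([-ex[1],ex[0]])
    P=np.r_[O+(cx*ex+cy*ey)/1000,z/1000]; q=s["position"];R=s["tcp_rot"]
    D=q[:2]-O
    print("t",round(s["time_s"],2),"chute xy z",(D@ex*1000).round(1),(D@ey*1000).round(1),(q[2]*1000).round(1),"F",s["force"].round(1),"open",s["opening"].round(3))
    y=np.degrees(np.arctan2(R[1,1],R[0,1])); print("shift",(R.T@(P-q)*1000).round(1),"roll",round(np.radians(y-(YAW-90)),3))
E
python3 -c "
from h import *
goal(-130,32.5,190)"
```

```text
time_s: 0.9
position: [0.3447, 0.2641, 0.222]
tcp_rot: [[-0.206, 0.979, -0.001], [0.979, 0.206, -0.002], [-0.002, -0.002, -1.0]]
force: [0.4, -0.6, -0.3]
opening: 0.578Traceback (most recent call last):
  File "<string>", line 3, in <module>
    goal(-130,32.5,190)
    ~~~~^^^^^^^^^^^^^^^
  File "h.py", line 23, in goal
    print("t",round(s["time_s"],2),"chute xy z",(D@ex*1000).round(1),(D@ey*1000).round(1),(q[2]*1000).round(1),"F",s["force"].round(1),"open",s["opening"].round(3))
                                                                                                                                              ^^^^^^^^^^^^^^^^^^
AttributeError: 'float' object has no attribute 'round'
```

```bash
sed -i 's/s\["opening"\].round(3)/round(s["opening"],3)/' h.py
python3 -c "
from h import *
goal(-130,32.5,190)"
```

```text
t 0.9 chute xy z 114.4 249.9 222.0 F [ 0.4 -0.6 -0.3] open 0.578
shift [-318.8   73.    32.4] roll 0.502
```

```bash
python3 -m inch '[[50,-40,9,0,0.07],[50,-80,18,0,0.14],[50,-120,27,0,0.21],[50,-160,37,0,0.28],[50,-200,46,0,0.35],[50,-240,55,0,0.42],[50,-280,64,0,0.5],[50,-319,73,0,0.5]]'
python3 -m inch '[[50,0,0,0,0],[50,0,0,0,0]]' >/dev/null
python3 - <<'E'
from h import *
goal(-130,32.5,120)
M=vision.camera_model("wrist"); p,d=vision.capture("wrist"); cv2.imwrite("pics/w1.png",p[:,:,::-1]); np.save("pics/w1d.npy",d)
import pickle; pickle.dump(M,open("pics/w1M.pkl","wb"))
E
```

```text
time_s: 1.7
position: [0.4819, -0.0348, 0.2222]
tcp_rot: [[0.291, 0.957, -0.002], [0.957, -0.291, -0.002], [-0.002, -0.001, -1.0]]
force: [0.1, 0.3, -0.8]
opening: 0.576
t 1.9 chute xy z -132.5 31.7 221.6 F [-0.4 -0.6 -1.2] open 0.576
shift [  2.7  -0.5 101.6] roll -0.002
```

View pics/w1.png

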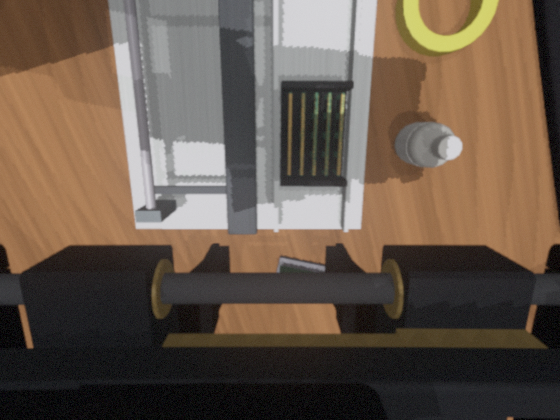

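Wrist view: the bar's near end is at (229–257, 234), the rack's rear top edge at about (281–349, 186) and the chute walls at columns 277 and 347. Next I convert these to chute coordinates.

Run:
```python
from h import *
import pickle
M=pickle.load(open("pics/w1M.pkl","rb"))
t=np.radians(YAW);ex=np.array([np.cos(t),np.sin(t)]);ey=np.array([-ex[1],ex[0]])
def show(n,uv,z):
    D=(rays("wrist",uv,z/1000,M)[:,:2]-O)*1000; print(n,np.c_[D@ex,D@ey].round(1).tolist())
show("bar end (-165; 80,52)",[(229,234),(257,234)],86)
show("bar far (80,52)",[(221,10),(252,10)],86)
show("rack rear top",[(281,186),(348,186)],92)
show("rack front top",[(281,82),(353,82)],92)
show("walls end (-165;+-34)",[(277,231),(347,231)],76)
s=bot.read_state();R=s["tcp_rot"];T=M["camera_from_world"]
for y in(32,-32):
    P=s["position"]+R@[0,y/1000,0]; c=T[:3,:3]@P+T[:3,3]; print("tip px",(M["intrinsics"]@c/c[2])[:2])
```

```text
bar end (-165; 80,52) [[-162.2, 78.7], [-162.2, 52.3]]
bar far (80,52) [[24.9, 77.4], [24.9, 52.8]]
rack rear top [[-115.3, 29.7], [-115.5, -29.9]]
rack front top [[-28.9, 29.8], [-29.2, -29.3]]
walls end (-165;+-34) [[-162.5, 33.4], [-162.6, -34.7]]
tip px [338.69933095 260.14387485]
tip px [216.81948505 260.41401032]
```

Pose confirmed within about 2 mm, and the rack's rear is at about -115. I back off 5 mm and descend to just above the bar.

```bash
python3 -m inch '[[50,-2,0,20,0],[50,-4,0,50,0],[50,-6,0,85,0],[50,-6,0,110,0],[50,-6,0,124,0],[50,-6,0,124,0]]'
python3 - <<'E'
from h import *
goal(-138,32.5,69)
p,d=vision.capture("scene"); cv2.imwrite("pics/s2.png",cv2.resize(p[150:300,200:430,::-1],None,fx=3.4,fy=3.4,interpolation=cv2.INTER_CUBIC))
E
```

```text
time_s: 2.55
position: [0.4763, -0.0383, 0.096]
tcp_rot: [[0.289, 0.957, -0.009], [0.957, -0.289, 0.001], [-0.001, -0.009, -1.0]]
force: [0.5, -0.8, 0.8]
opening: 0.573
t 2.55 chute xy z -136.6 36.0 96.0 F [ 0.5 -0.8  0.8] open 0.573
shift [-1.4  3.8 26.9] roll 0.001
```

View pics/s2.png

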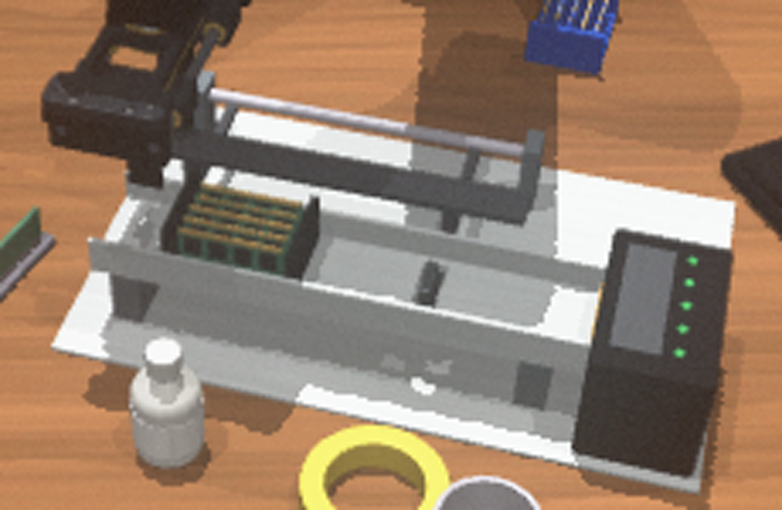

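The finger at crop (147,170) is over the chute behind the rack, and the other is over the bar. Now I press down, correcting 3 mm sideways.

```bash
python3 -m inch '[[50,-1,3,2,0],[50,-1,3,7,0],[50,-1,3,13,0],[50,-1,3,19,0],[50,-1,3,25,0],[50,-1,3,27,0],[50,-1,3,27,0]]'
python3 - <<'E'
from h import *
goal(-138,32.5,69)
p,d=vision.capture("scene"); cv2.imwrite("pics/s3.png",cv2.resize(p[150:300,200:430,::-1],None,fx=3.4,fy=3.4,interpolation=cv2.INTER_CUBIC))
E
```

```text
time_s: 3.3
position: [0.4813, -0.0412, 0.0701]
tcp_rot: [[0.29, 0.957, -0.004], [0.957, -0.29, -0.0], [-0.002, -0.004, -1.0]]
force: [2.8, -1.8, 4.0]
opening: 0.578
t 3.3 chute xy z -138.0 30.4 70.1 F [ 2.8 -1.8  4. ] open 0.578
shift [ 0.  -2.1  1.1] roll 0.001
```

View pics/s3.png

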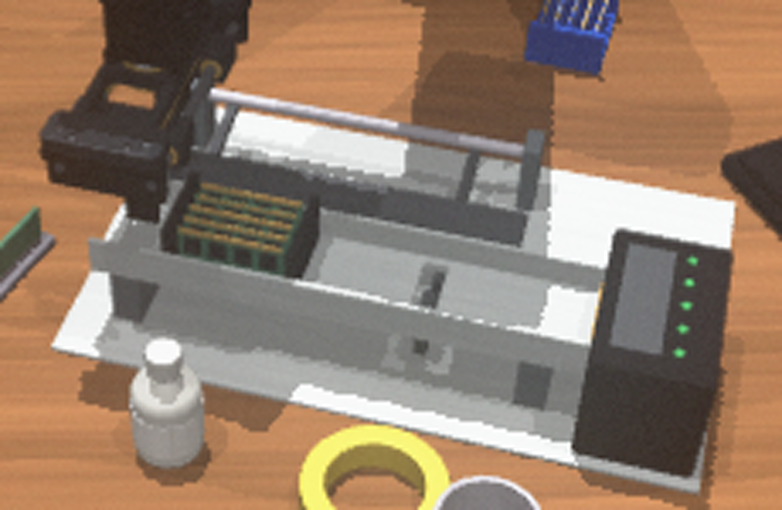

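The gate is pressed down: the bar is low, the blade has dropped into its slot at crop (430,285), and the force is 4 N. Now I push.

```bash
python3 -m inch '[[50,5,-1,1,0],[50,13,-1,1,0],[50,22,-1,1,0],[50,32,-1,1,0],[50,42,-1,1,0],[50,52,-1,1,0],[50,61,-1,1,0],[50,70,-1,1,0]]'
python3 -c "
from h import *
goal(10,32.5,69)"
```

```text
time_s: 4.15
position: [0.498, 0.0267, 0.069]
tcp_rot: [[0.288, 0.958, -0.009], [0.958, -0.288, -0.001], [-0.004, -0.009, -1.0]]
force: [-1.5, -5.9, 7.2]
opening: 0.575
t 4.15 chute xy z -68.2 34.1 69.0 F [-1.5 -5.9  7.2] open 0.575
shift [78.2  1.8 -0.3] roll 0.003
```

```bash
python3 -m inch '[[50,6,1,1,0],[50,14,1,1,0],[50,22,1,1,0],[50,30,1,1,0],[50,38,1,1,0],[50,46,1,1,0],[50,54,1,1,0],[50,62,1,1,0]]'
python3 - <<'E'
from h import *
goal(58,32.5,69)
p,d=vision.capture("scene"); cv2.imwrite("pics/s4.png",cv2.resize(p[150:300,200:430,::-1],None,fx=3.4,fy=3.4,interpolation=cv2.INTER_CUBIC))
E
```

```text
time_s: 4.95
position: [0.5149, 0.0855, 0.0678]
tcp_rot: [[0.287, 0.958, -0.013], [0.958, -0.287, -0.003], [-0.007, -0.012, -1.0]]
force: [0.1, -7.8, 7.5]
opening: 0.574
t 4.95 chute xy z -7.0 35.1 67.8 F [ 0.1 -7.8  7.5] open 0.574
shift [64.9  2.8 -1.6] roll 0.004
```

View pics/s4.png

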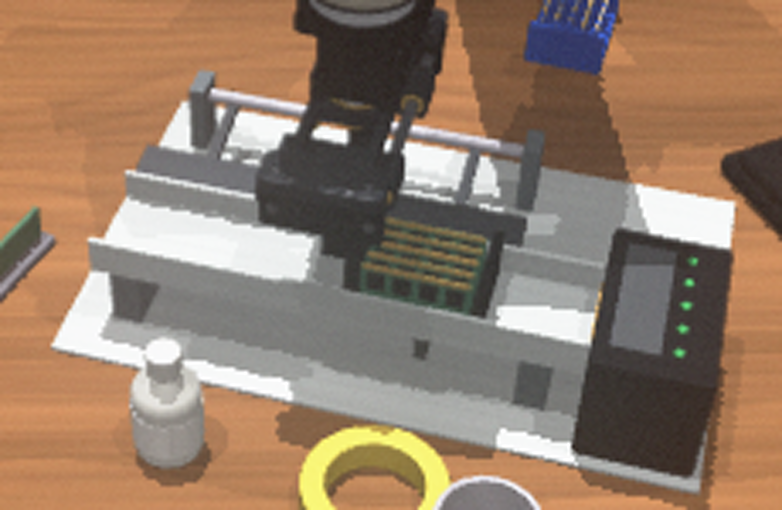

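The rack is over the slot, level, and still held by the finger. I continue with the rest of the push.

```bash
python3 -m inch '[[50,6,2,-1,0],[50,13,2,-1,0],[50,20,2,-1,0],[50,27,2,-1,0],[50,34,2,-1,0],[50,41,2,-1,0],[50,48,2,-1,0],[50,54,2,-1,0]]'
python3 -c "
from h import *
goal(60,32.5,69)"
```

```text
time_s: 5.8
position: [0.5304, 0.1377, 0.0683]
tcp_rot: [[0.285, 0.958, -0.018], [0.958, -0.285, -0.004], [-0.009, -0.016, -1.0]]
force: [-0.2, -6.9, 6.8]
opening: 0.574
t 5.8 chute xy z 47.4 35.4 68.3 F [-0.2 -6.9  6.8] open 0.574
shift [12.6  3.  -0.8] roll 0.005
```

```bash
python3 -m inch '[[50,3,2,0,0],[50,5,2,0,0],[50,7,2,0,0],[50,9,2,0,0]]'; python3 -m inch '[[50,2,0,0,0],[50,3,0,0,0],[50,4,0,0,0]]'
python3 -c "
from h import *
goal(60,32.5,69)"
```

```text
time_s: 6.2
position: [0.5325, 0.1451, 0.0681]
tcp_rot: [[0.284, 0.959, -0.022], [0.959, -0.284, -0.006], [-0.012, -0.02, -1.0]]
force: [-0.7, -7.4, 6.8]
opening: 0.574
time_s: 6.5
position: [0.5326, 0.1479, 0.0681]
tcp_rot: [[0.283, 0.959, -0.025], [0.959, -0.283, -0.009], [-0.016, -0.021, -1.0]]
force: [1.2, -7.4, 5.1]
opening: 0.573
t 6.5 chute xy z 57.9 36.3 68.1 F [ 1.2 -7.4  5.1] open 0.573
shift [ 2.1  3.8 -1. ] roll 0.008
```

```bash
python3 -m inch '[[50,2,2,0,0],[50,4,2,0,0],[50,5,2,0,0],[50,6,2,0,0]]'
python3 - <<'E'
from h import *
goal(60,32.5,69)
p,d=vision.capture("top"); cv2.imwrite("pics/t5.png",cv2.resize(p[130:280,140:340,::-1],None,fx=4,fy=4,interpolation=cv2.INTER_CUBIC))
E
```

```text
time_s: 6.9
position: [0.5329, 0.149, 0.068]
tcp_rot: [[0.28, 0.959, -0.032], [0.96, -0.281, -0.017], [-0.026, -0.026, -0.999]]
force: [-2.6, -21.5, 11.2]
opening: 0.576
t 6.9 chute xy z 59.0 36.3 68.0 F [ -2.6 -21.5  11.2] open 0.576
shift [ 1.   3.8 -1.1] roll 0.01
```

View pics/t5.png

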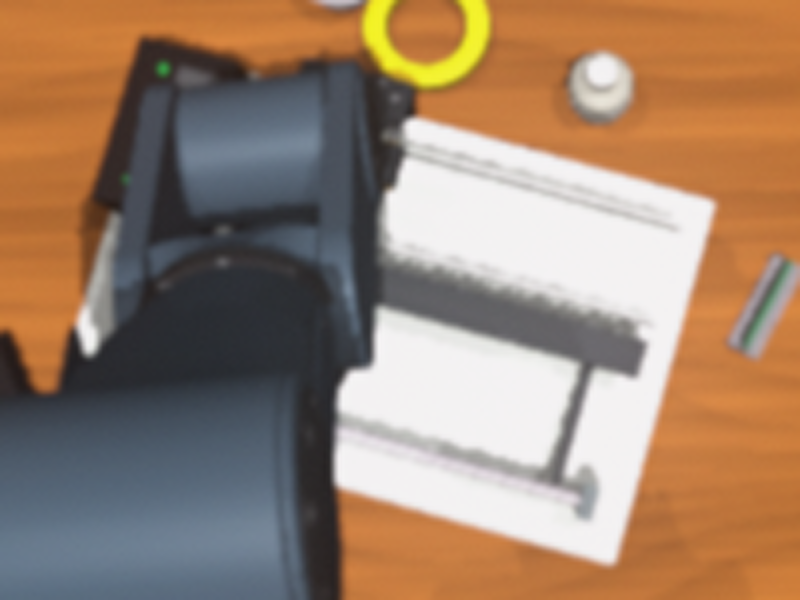

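Arm hides the rack in this view, but the push force jumped from 7 to 21 N at chute x = 59, the expected home position. I back off with the bar still down, then lift.

```bash
python3 -m inch '[[50,-2,0,0,0],[50,-6,0,0,0],[50,-10,0,0,0],[50,-10,0,0,0]]'; python3 -m inch '[[50,0,0,-4,0],[50,0,0,-9,0],[50,0,0,-15,0],[50,0,0,-25,0],[50,0,0,-40,0],[50,0,0,-70,0],[50,0,0,-110,0],[50,0,0,-140,0]]'
python3 -c "
from h import *
goal(-130,150,220)"
```

```text
time_s: 7.35
position: [0.5292, 0.1399, 0.0682]
tcp_rot: [[0.281, 0.959, -0.034], [0.959, -0.281, -0.017], [-0.025, -0.028, -0.999]]
force: [1.1, 2.2, 4.5]
opening: 0.578
time_s: 8.15
position: [0.5345, 0.142, 0.2105]
tcp_rot: [[0.281, 0.959, -0.032], [0.959, -0.281, -0.017], [-0.025, -0.026, -0.999]]
force: [0.6, 0.1, -0.1]
opening: 0.578
t 8.15 chute xy z 52.7 32.8 210.5 F [ 0.6  0.1 -0.1] open 0.578
shift [-181.7 -119.2   -1.9] roll 0.01
```

Clear of everything. I move away and check.

```bash
python3 -m inch '[[50,-35,0,-10,0],[50,-75,0,-10,0],[50,-115,0,-10,0],[50,-155,0,-10,0],[50,-195,0,-10,0],[50,-230,0,-10,0],[50,-245,0,-10,0],[50,-245,0,-10,0]]'
python3 - <<'E'
from h import *
goal(0,0,220)
p,d=vision.capture("top"); W=cloud("top",d)
cv2.imwrite("pics/t6.png",cv2.resize(p[120:280,120:340,::-1],None,fx=3.6,fy=3.6,interpolation=cv2.INTER_CUBIC))
q,_=vision.capture("scene"); cv2.imwrite("pics/s6.png",cv2.resize(q[150:300,200:430,::-1],None,fx=3.4,fy=3.4,interpolation=cv2.INTER_CUBIC))
t=np.radians(YAW);ex=np.array([np.cos(t),np.sin(t)]);ey=np.array([-ex[1],ex[0]])
D=(W[...,:2]-O)*1000;x,y,z=D@ex,D@ey,W[...,2]*1000
m=(abs(y)<27)&(x>20)&(x<150)
for a in range(20,150,6):
    k=m&(x>=a)&(x<a+6); print(a,k.sum(),np.percentile(z[k],[10,50,90]).round(0) if k.any() else'')
b=(abs(y-66)<9)&(x>-140)&(x<80)&(d>0);print("bar z",np.percentile(z[b],[25,50,75]))
E
```

```text
time_s: 8.95
position: [0.4655, -0.095, 0.2271]
tcp_rot: [[0.284, 0.958, -0.032], [0.958, -0.285, -0.018], [-0.026, -0.025, -0.999]]
force: [-1.1, -0.0, 1.1]
opening: 0.575
t 8.95 chute xy z -194.1 29.8 227.1 F [-1.1 -0.   1.1] open 0.575
shift [194.   31.2   1.2] roll 0.006
20 40 [54. 56. 61.]
26 43 [52. 56. 59.]
32 40 [53. 57. 60.]
38 42 [53. 57. 61.]
44 31 [42. 58. 70.]
50 43 [ 2. 66. 71.]
56 23 [ 8. 55. 60.]
62 58 [ 2. 55. 58.]
68 81 [57. 81. 93.]
74 25 [79. 92. 95.]
80 38 [61. 70. 91.]
86 43 [61. 67. 92.]
92 38 [61. 78. 90.]
98 49 [61. 67. 90.]
104 36 [60. 70. 92.]
110 40 [61. 67. 91.]
116 47 [60. 72. 91.]
122 41 [60. 78. 90.]
128 36 [61. 67. 91.]
134 47 [61. 74. 90.]
140 36 [60. 67. 91.]
146 28 [61. 72. 93.]
bar z [84.98787267 87.09849067 89.59096986]
```

View pics/t6.png

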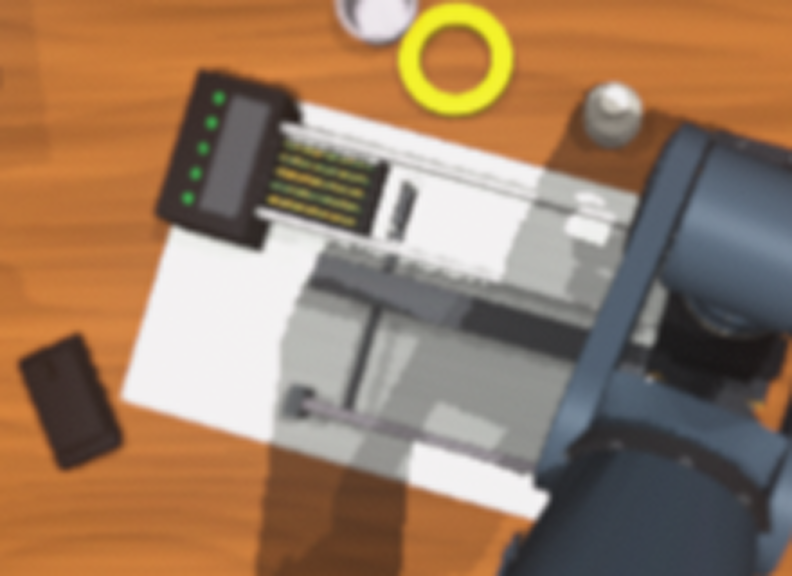

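View pics/s6.png

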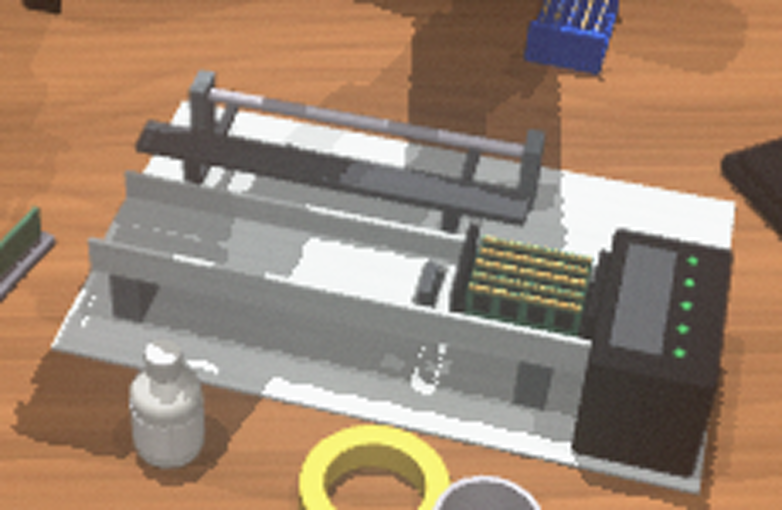

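The rack is against the tester, with its rear wall at about 69–70 mm. The blade stands up behind it at about 70 mm height, and the bar is back at 87 mm. Nothing else has moved visibly, so I hand in.

```bash
python3 -m inch '[[50,0,0,0,0],[50,0,0,0,0],[50,0,0,0,0]]'; python3 -c "
from rig import bot
print(bot.hand_in())"
```

```text
time_s: 9.35
position: [0.466, -0.092, 0.2269]
tcp_rot: [[0.28, 0.959, -0.032], [0.96, -0.281, -0.017], [-0.025, -0.026, -0.999]]
force: [-0.7, 0.7, 0.3]
opening: 0.574
the job is handed in; nothing more can be done
None
```

The rack is home against the tester, with the gate up behind it, and I handed the job in at about 9.4 s. No verdict was reported.

I opened the gripper to 50 mm, so that one fingertip held the thumb bar about 16–18 mm down while the other pushed the rack's rear wall. I kept pushing until the force rose from 7 to 21 N at the stop. I then backed off with the bar still held, lifted clear and moved away.

**Last checks:**
- **Rack:** it sits level against the tester in both views, with its rear wall at about chute x = 69–70 mm against a nominal 68. That is within the 2–3 mm disagreement along the chute between the top and wrist camera measurements.
- **Gate:** the blade top is at about 70 mm and the bar top at about 87 mm, so it is fully up to within the depth noise.
- **Bench and robot:** the bystanders in the final views had not visibly moved. The screwdriver was outside those crops, but the arm never went near it. The tool force was about zero, with the gripper about 0.23 m above the bench.
- **Small deviations:** the tool tilted about 2° and drifted 3–4 mm sideways during the push, with no visible effect. I couldn't measure the force between gate and rack directly.

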